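Close up and latch the laser amplifier enclosure

TASK

Close up the laser amplifier: lift the power sensor on its post out of the open blue enclosure and stand it upright with its whole foot on the black rubber mat, swing the enclosure's lid shut and turn the steel wing knob clockwise all the way, so that its cam tongue is home behind the frame edge and holds the lid flush on its springy gasket. Leave the other optics and tools undisturbed, and do not tip the sensor over.

Things in the scene. Friction and masses are not known exactly. Their poses are not given: they have to be found in the camera images.
- enclosure: Blue metal box fixed to the table, 240 (its x) x 190 (y) x 110 mm high, open at the top, inner floor at z = 6 mm. Origin: centre of its underside, z up. The black lid is hinged along its +y top edge; the latch side is -y. Inside stand small fixed optics, all below z = 85 mm, near (x, y) = (-84, 35), (78, 30) and (-76, -35) mm.
- frame_edge (a point): Middle of the inner, upper edge of the aluminium frame on the latch side of the opening; axes as the enclosure. The frame is 6 mm thick, its top 110 mm above the table, 18 mm wide on the latch side and 14 mm on the others. A springy rubber gasket 7 mm wide runs along the outer rim of the latch side and stands 9 mm proud of the frame.
- hinge (a point): Middle of the lid's hinge axis, 110 mm above the table on the enclosure's +y edge; axes as the enclosure, the hinge axis along x.
- lid (a joint): Lid angle: 0 flush on the frame, 1.571 upright, 1.95 on its rear stop. A stiff hinge holds it above about 1.1 rad; below that it sinks shut slowly. Shut but unlatched it rests on the gasket at 0.03 to 0.045; pressing it flush takes about 14 N at the knob. With the tongue lying on top of the frame it stops at about 0.1 and cannot go lower. Latched it reads about 0.01.
- lid_edge (a point): Middle of the lid's free edge, on its outer (upper) face, 190 mm from the hinge axis. The lid is a plain black plate 240 x 190 x 5 mm; axes as the enclosure when shut.
- wing_knob (a joint): Knob angle, growing clockwise seen from above the shut lid: 0 = stop, tongue clear, blade along the lid's free edge; 1.571 = stop, tongue behind the frame, blade square to that edge. Stays as left (0.06 N m). Beyond 0.25 rad the tongue overlaps the frame: turned so far before the lid is down it lies on top and bars the lid. Turning it home draws the lid down (0.4 N m; less if pressed).
- knob_grip (a point): On the axis of the steel wing knob, 26 mm above the lid's outer face, 145 mm from the hinge axis, midway along the lid. Its x axis runs along the blade, the way the hidden tongue points (38 mm reach, under the lid); z points away from the lid. Blade 70 mm long, 11 thick, 16 to 38 mm above the lid; its root is 36 mm long; a 30 mm hub is 6 mm high.
- sensor: Power sensor on a post, loose, 152 mm tall, about 0.3 kg, standing on the inner floor of the enclosure. Origin: centre of the underside of its foot; z up. Foot 44 (x) x 56 (y) x 10 mm, steel post 13 mm in diameter, round aluminium head 60 mm in diameter and 26 mm thick (its x), centred at z = 122 mm.
- mat: Black rubber mat lying fixed on the table, 240 (x) x 170 (y) x 4 mm. Origin: centre of its underside; z up.
- optics_box: Small white and clear optics box, loose, 50 x 50 x 24 mm, on the mat. Origin: centre of its underside.
- lens_tube: Black lens tube standing on the mat, loose, 34 mm in diameter, 55 mm high. Origin: centre of its underside.
- mirror_mount: Mirror mount on a post, loose, 108 mm high, foot 44 mm in diameter, on the table at the left. Origin: centre of its underside.
- iris_post: Iris on a post, loose, 127 mm high, foot 44 mm in diameter, on the table at the left. Origin: centre of its underside.
- hex_driver: Hex driver with a dark red handle 26 mm thick, lying on the table at the near left, loose, 190 mm long. Origin: on the table under its middle; x along the blade.
- post_clamp: Black post clamp, loose, 75 x 30 x 30 mm, lying on the table behind the enclosure. Origin: centre of its underside.
Mind the look-alikes: they are no part of the job. Leave any green, orange or purple look-alike of the sensor alone.

How it is judged:
By the outcome, as a careful person would: the job done as asked, in the order asked, and still so for the second after the job is handed in, with the robot touching nothing.
It also fails if it takes over 72 s, if anything falls off the work surface, if the arm or the gripper's body presses on something with over 40 N, if the wrist force passes 120 N, or if a joint passes its speed limit or range.

ROBOT

A 6-joint arm with a two-finger parallel gripper is mounted at the origin on the work surface. World frame = base frame: x ahead of the robot, y to its left, z up, the work surface at z = 0. Lengths are in m, angles in rad, forces in N, time in s.
With the tool pointing down it reaches from about 0.225 to 0.875 m from the base axis. Payload 3.4 kg.
Tool frame: the origin (TCP) lies between the finger pads; the fingertips stand 11 mm ahead of it and the grasp point (between the pads) lies 8 mm behind it; z points along the fingers, y is the line along which they close (so a half turn about z gives the same grasp; the last joint's range is limited). The gripper opens to 85 mm and grips with 20 to 120 N. Pads are 22 mm wide; open, the fingers measure 114 mm over their backs; the gripper's body (76 mm by 85 mm) begins 54 mm behind the grasp point. The pads swing forward as they close: fully open they stand 13 mm farther back than shut.
Start: joints at [1.029, 0.276, 1.505, -0, 1.361, -0.121], TCP at [0.235, 0.525, 0.242] pointing down, gripper open.
Joint ranges: [-2.89, 2.89], [-0.75, 2.08], [0.22, 2.7], [-1.18, 4.32], [0.11, 2.71], [-2.7, 2.7]. Speed limits (rad/s): [2.57, 2.57, 3.14, 3.14, 3.14, 3.14].

INTERFACE

Orientations are given as a unit quaternion [w, x, y, z].
In Python, from rig import manip, imaging gives the robot as it stands. The module is installed in compiled form; this text tells all that it offers.
- The arm moves only by the tool jog_arm, never from a script. Its argument "deltas" is one flat list of numbers, 7 for each row, row after row: the turn, a rotation vector about the world's x, y, z in degrees, then the shift along the world's x, y, z in mm, then the opening, from 0 (shut) to 1 (fully open). In form: [ax, ay, az, tx, ty, tz, gripper, ax, ay, az, tx, ty, tz, gripper, ...]. A call has 1 to 20 rows; each row is the pose to reach, as a shift and turn from the pose commanded when the call began; what a row does not reach only later rows make up. A row lasts 1/10 s, in which the tool goes at most 50 mm and 8.59 degrees, less where a joint would pass 70% of its speed; a pose out of reach is approached as far as the arm can. A call with a gripper value outside its range is refused whole. The fingers move at their own pace and stop on an object; "grip_force" is the grip in N (left out, the last holds). Time passes only in rows, so rows that repeat a pose let the fingers close. It gives the time, the measured TCP pose, the force, the opening and the grip force at its end, in the units of the state.
- manip.get_state(): the state, without advancing time (a new reading comes with each control period).
- imaging.get_image(name): name is "scene" or "top" or "wrist"; returns the picture (384x512x3 uint8, blue, green, red); there is no depth.
- imaging.calibration(name): a dict with "mtx" (3x3 intrinsics, pixels), "cam_to_world" (4x4, takes a point from camera to world coordinates). Camera axes: x right, y down, z forward; pixel columns grow to the right and rows downward; lengths in m; the calibration is good to about 2 mm. A picture is of the moment at which its call begins: read the wrist's pose just before it. calibration takes no time and is no camera call; for the wrist camera it gives the pose at the moment of the call.
- manip.sign_off(): hands the job in; it is judged then, once.
The state is a dict: "clock": time; "qpos": joint angles; "qd": joint speeds; "effort": joint torques, N m; "position": TCP position; "ee_rot": TCP orientation; "contact_force": force on the tool from outside, world axes, zero at the start; "moment": the same for the moment, N m; "width": finger opening in m; "gripper_force": force on a finger pad.
Only numpy, scipy, OpenCV 4.12 (cv2) and the standard library are available. Lean on these libraries where they do the work, as an engineer would, in place of code of your own. Each camera call takes 0.05 s, during which the arm holds its last target. There are 200 camera calls.

## Working session

There is one attempt and no reset: what is moved stays moved. The work goes in short steps, Python scripts to look and compute and a tool call to move; the robot and the scene stay as the last step left them, time stands still between calls to the robot, and variables do not carry over. Pictures are saved under pics/ and viewed, at most 10 in all, crops included, and the job is handed in when it is done.

Besides the shell and the picture viewer there is one more tool, called by a JSON object that holds its "method" and its "body", one argument or row to a line. jog_arm: Moves the arm, as the interface text tells. Its arguments: {"type":"object","properties":{"deltas":{"type":"array"},"grip_force":{"type":"number"}},"required":["deltas"]}

```bash
mkdir -p pics; cat > h.py <<'E'
import numpy as np, cv2
from rig import manip, imaging
def snap(n,f):
    im=imaging.get_image(n); cv2.imwrite('pics/'+f+'.png',im); return im
def proj(n,P):
    c=imaging.calibration(n);T=np.linalg.inv(np.array(c['cam_to_world']));p=np.atleast_2d(P)@T[:3,:3].T+T[:3,3];q=p@np.array(c['mtx']).T;return q[:,:2]/q[:,2:]
def unproj(n,uv,z):
    c=imaging.calibration(n);T=np.array(c['cam_to_world']);o=[]
    for u,v in np.atleast_2d(uv):
        d=T[:3,:3]@np.linalg.solve(np.array(c['mtx']),[u,v,1]);o.append(T[:3,3]+d*(z-T[2,3])/d[2])
    return np.array(o)
E
python3 - <<'E'
from h import *
a=snap('scene','s0');b=snap('top','t0')
cv2.imwrite('pics/t0b.png',cv2.resize(b,(800,600),interpolation=cv2.INTER_CUBIC))
cv2.imwrite('pics/s0b.png',cv2.resize(a,(800,600),interpolation=cv2.INTER_CUBIC))
for n in('scene','top'):print(np.round(imaging.calibration(n)['cam_to_world'],3))
print(manip.get_state())
E
```

```text
[[ 0.823  0.429 -0.372  0.946]
 [ 0.568 -0.641  0.516 -0.506]
 [-0.018 -0.636 -0.772  0.882]
 [ 0.     0.     0.     1.   ]]
[[-0.009 -0.989  0.149  0.423]
 [-1.     0.009 -0.003  0.036]
 [ 0.002 -0.149 -0.989  1.252]
 [ 0.     0.     0.     1.   ]]
{'clock': 0.1, 'qpos': array([ 1.02899664e+00,  2.76540006e-01,  1.50601614e+00,  2.14048325e-05,
        1.36071237e+00, -1.21007507e-01]), 'qd': array([ 0.00013056, -0.0011642 , -0.00258073,  0.00091474,  0.00049026,
        0.00094993]), 'effort': array([ 1.09948392e-03, -4.17697513e+01, -2.46407586e+01, -8.55138774e-05,
        5.82802677e-03,  3.30504417e-05]), 'position': array([0.23464139, 0.52444261, 0.24151767]), 'ee_rot': array([-2.82534184e-04,  2.08849392e-01,  9.77947457e-01, -7.88932138e-04]), 'contact_force': array([ 0.25236178,  0.09130561, -0.12900082]), 'moment': array([-0.04971848,  0.00103041, -0.0119472 ]), 'gripper_force': 0.0, 'width': 0.08549992080317692}
```

View pics/t0b.png

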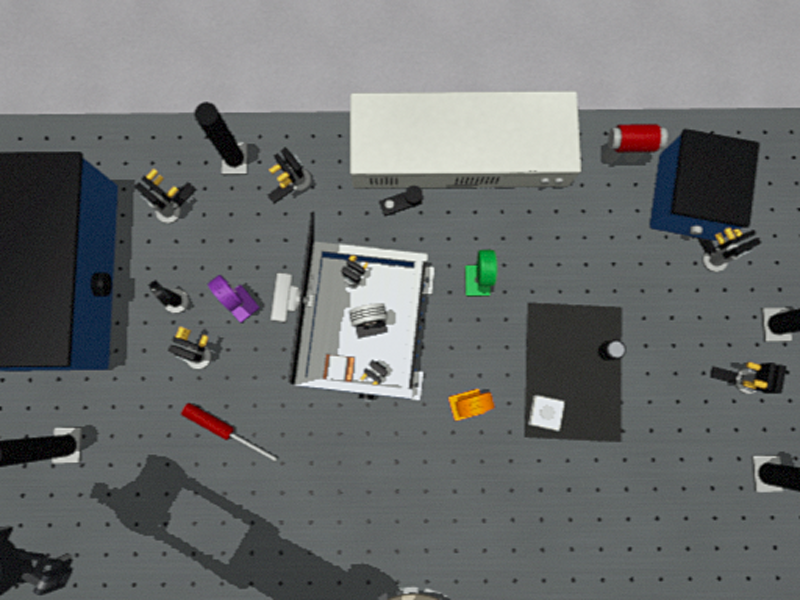

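View pics/s0b.png

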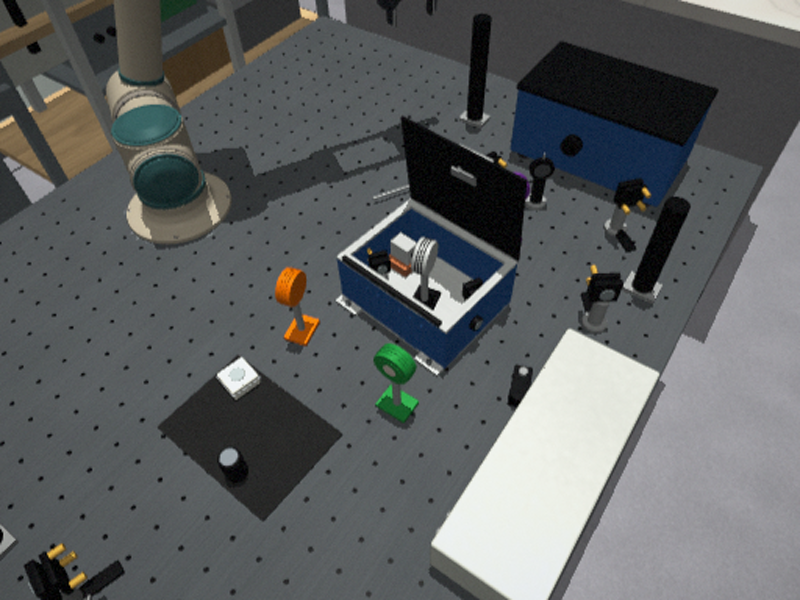

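Candidates for the sensor, in 800×600 top pixels: silver (368,318) inside the blue enclosure, green (485,270), orange (472,403) and purple (235,297). The silver one in the open enclosure fits. I'll confirm it in an enlarged crop, which also covers the mat.

```bash
python3 - <<'E'
import cv2
b=cv2.imread('pics/t0.png')
c=b[130:290,180:410];cv2.imwrite('pics/c0.png',cv2.resize(c,None,fx=3.4,fy=3.4,interpolation=cv2.INTER_CUBIC))
E
```

```text
(no output)
```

View pics/c0.png

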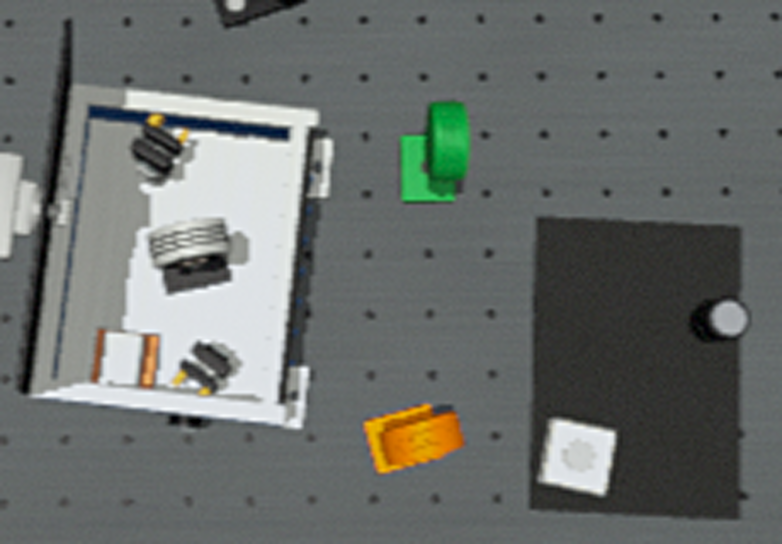

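```bash
python3 - <<'E'
from h import *
f=lambda p:np.array(p)/3.4+[180,130]-0.35
def U(l,p,z):print(l,np.round(unproj('top',f(p),z)*1000)[:,:2].tolist())
U('frame UL,UR,LL, (300,428)',[(72,85),(320,110),(30,398),(300,428)],.11)
U('inner LL?UL',[(92,107),(55,380)],.11)
U('head corners, top centre',[(150,236),(227,222),(190,228),(232,262),(155,260)],.128)
U('foot corners',[(164,270),(167,293),(231,281)],.016)
U('mat',[(538,217),(742,227),(530,508),(740,519)],.004)
U('tube top',[(728,319)],.055);U('box top',[(578,456)],.028)
# test hypothesis
def box(cx,cy,yaw):
    c,s=np.cos(yaw),np.sin(yaw);P=np.array([[x,y,.11] for x,y in[(-120,-95),(120,-95),(120,95),(-120,95)]]);P[:,:2]=P[:,:2]/1000@np.array([[c,s],[-s,c]])+[cx,cy];return P
for y in(-.06,-.1):
  print(np.round((proj('top',box(.4,.07,y))-[180,130]+.35)*3.4))
E
```

```text
frame UL,UR,LL, (300,428) [[694.0, 160.0], [673.0, -31.0], [455.0, 189.0], [431.0, -12.0]]
inner LL?UL [[676.0, 144.0], [468.0, 171.0]]
head corners, top centre [[574.0, 99.0], [584.0, 41.0], [579.0, 69.0], [554.0, 38.0], [556.0, 95.0]]
foot corners [[561.0, 94.0], [542.0, 91.0], [551.0, 39.0]]
mat [[603.0, -217.0], [593.0, -386.0], [366.0, -201.0], [356.0, -370.0]]
tube top [[513.0, -353.0]]
box top [[407.0, -236.0]]
[[311. 645.]
 [325. 316.]
 [ 73. 303.]
 [ 51. 631.]]
[[304. 650.]
 [331. 322.]
 [ 80. 299.]
 [ 45. 625.]]
```

The crop confirms it: the silver head is at (190,243), with its dark foot at (197,275), inside the enclosure. The enclosure is at about (0.563, 0.077) with yaw -0.107, and the corners match 240×190. The sensor is at about (0.567, 0.068) with yaw about 0.14, and the 53–58 mm widths match. I'll go above it along the near side of the lid.

{"method": "jog_arm", "body": {
  "deltas": [0, 0, -58, 65, -375, 90, 1, 0, 0, -58, 65, -375, 90, 1, 0, 0, -58, 65, -375, 90, 1, 0, 0, -58, 65, -375, 90, 1, 0, 0, -58, 65, -375, 90, 1, 0, 0, -58, 65, -375, 90, 1, 0, 0, -58, 65, -375, 90, 1, 0, 0, -58, 65, -375, 90, 1, 0, 0, -58, 65, -375, 90, 1, 0, 0, -58, 65, -375, 90, 1, 0, 0, -58, 332, -456, 90, 1, 0, 0, -58, 332, -456, 90, 1, 0, 0, -58, 332, -456, 90, 1, 0, 0, -58, 332, -456, 90, 1, 0, 0, -58, 332, -456, 90, 1, 0, 0, -58, 332, -456, 90, 1, 0, 0, -58, 332, -456, 90, 1, 0, 0, -58, 332, -456, 90, 1, 0, 0, -58, 332, -456, 90, 1]
}}

```text
clock: 2.0
position: [0.5657, 0.0707, 0.3319]
ee_rot: [-0.001, 0.656, 0.755, -0.0]
contact_force: [0.1, 0.9, -0.6]
width: 0.0854
gripper_force: 0.0
```

```bash
python3 - <<'E'
from h import *
a=snap('wrist','w1');cv2.imwrite('pics/w1b.png',cv2.resize(a,(800,600),interpolation=cv2.INTER_CUBIC))
np.save('w1.npy',imaging.calibration('wrist')['cam_to_world']);print(np.round(imaging.calibration('wrist')['cam_to_world'],3))
s=manip.get_state();print(s['clock'],s['position'],s['ee_rot'],s['qpos'])
E
```

```text
[[ 0.99   0.133  0.042  0.556]
 [ 0.14  -0.945 -0.296  0.147]
 [ 0.     0.299 -0.954  0.465]
 [ 0.     0.     0.     1.   ]]
2.05 [0.56560643 0.0704789  0.33232527] [-4.28270815e-04  6.55914180e-01  7.54835345e-01 -8.38004855e-05] [ 1.63451230e-03  2.32956278e-01  1.34559919e+00  4.36553276e-04
  1.56379296e+00 -1.38378707e-01]
```

View pics/w1b.png

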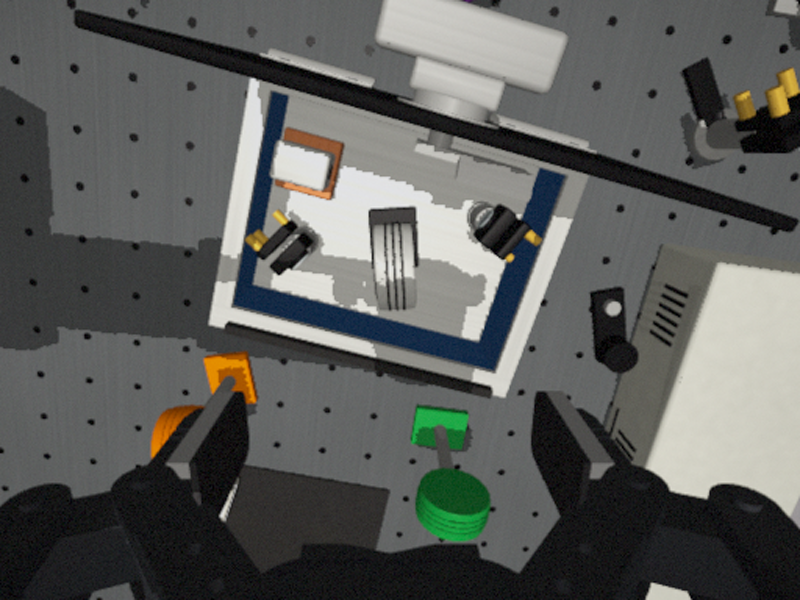

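```bash
python3 - <<'E'
from h import *
def U(l,p,z):print(l,np.round(unproj('wrist',np.array(p)/1.5625-.2,z)*1000,1)[:,:2].tolist())
U('head low end corners z.128',[(379,311),(416,308)],.128)
U('head top (z.158) centre',[(392,262)],.158)
U('foot far corners z16',[(369,209),(414,207)],.016)
U('outer latch corners z.11',[(210,325),(502,397)],.11)
U('inner opening latch corners, far-left z.11',[(237,304),(494,371),(274,93),(566,173)],.11)
E
```

```text
head low end corners z.128 [[563.8, 35.0], [590.1, 41.0]]
head top (z.158) centre [[567.0, 78.9]]
foot far corners z16 [[544.5, 93.3], [584.7, 100.8]]
outer latch corners z.11 [[436.7, -0.4], [672.6, -29.7]]
inner opening latch corners, far-left z.11 [[456.5, 19.5], [661.5, -8.0], [474.1, 171.7], [680.6, 148.5]]
```

{"method": "jog_arm", "body": {
  "deltas": [0, 0, 2, 3, 0, -40, 1, 0, 0, 2, 3, 0, -80, 1, 0, 0, 2, 3, 0, -120, 1, 0, 0, 2, 3, 0, -150, 1, 0, 0, 2, 3, 0, -180, 1, 0, 0, 2, 3, 0, -200, 1, 0, 0, 2, 3, 0, -210, 1, 0, 0, 2, 3, 0, -210, 1, 0, 0, 2, 3, 0, -210, 0, 0, 0, 2, 3, 0, -210, 0, 0, 0, 2, 3, 0, -210, 0, 0, 0, 2, 3, 0, -210, 0, 0, 0, 2, 3, 0, -210, 0, 0, 0, 2, 3, 0, -210, 0, 0, 0, 2, 3, 0, -210, 0, 0, 0, 2, 3, 0, -210, 0],
  "grip_force": 50
}}

```text
clock: 3.65
position: [0.5698, 0.0688, 0.1232]
ee_rot: [0.0, 0.643, 0.765, 0.0]
contact_force: [-2.3, 0.3, 5.7]
width: 0.0252
gripper_force: 49.3
```

{"method": "jog_arm", "body": {
  "deltas": [0, 0, 0, 0, 0, 8, 0, 0, 0, 0, 0, 0, 24, 0, 0, 0, 0, 0, 0, 48, 0, 0, 0, 0, 0, 0, 75, 0, 0, 0, 0, 0, 0, 105, 0, 0, 0, 0, 0, 0, 135, 0, 0, 0, 0, 0, 0, 160, 0, 0, 0, 0, 0, 0, 172, 0, 0, 0, 0, -1, -10, 175, 0, 0, 0, 0, -4, -30, 175, 0, 0, 0, 0, -9, -60, 175, 0, 0, 0, 0, -15, -100, 175, 0, 0, 0, 0, -21, -145, 175, 0, 0, 0, 0, -28, -190, 175, 0, 0, 0, 0, -35, -235, 175, 0, 0, 0, 0, -41, -280, 175, 0, 0, 0, 0, -46, -315, 175, 0, 0, 0, 0, -49, -335, 175, 0, 0, 0, 0, -50, -343, 175, 0, 0, 0, 0, -50, -343, 175, 0]
}}

```text
clock: 5.65
position: [0.519, -0.2749, 0.2956]
ee_rot: [-0.002, 0.644, 0.765, -0.0]
contact_force: [-0.2, -0.3, -3.3]
width: 0.0252
gripper_force: 49.1
```

```bash
python3 - <<'E'
from h import *
a=snap('scene','s2');c=a[110:350,60:380];cv2.imwrite('pics/s2b.png',cv2.resize(c,(800,600),interpolation=cv2.INTER_CUBIC))
s=manip.get_state();print(s['clock'],s['position'],s['ee_rot'],s['width'],s['qpos'])
E
```

```text
5.7 [ 0.51937073 -0.2736753   0.29608078] [-1.41850983e-03  6.43776547e-01  7.65212153e-01  3.25489520e-04] 0.025446351621591114 [-6.04013082e-01  2.71634763e-01  1.37909639e+00  9.21031601e-04
  1.49362363e+00 -7.76033169e-01]
```

View pics/s2b.png

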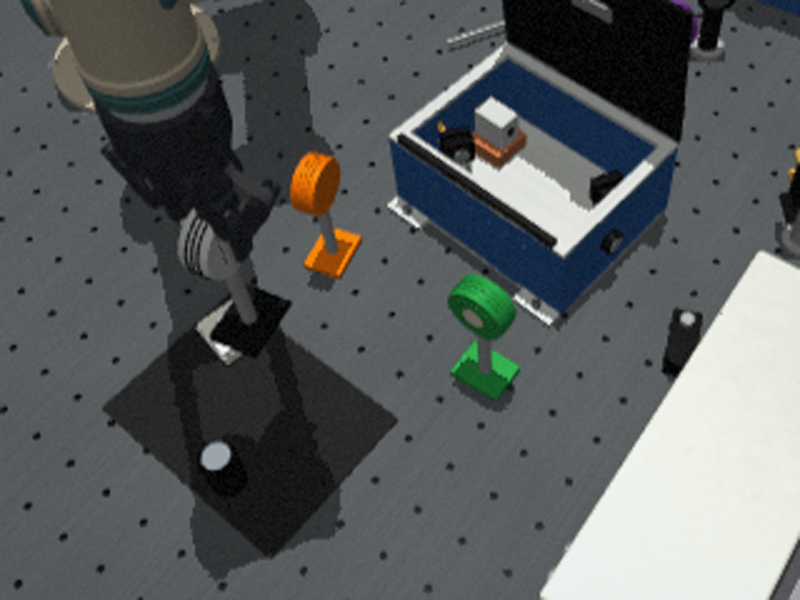

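The sensor hangs upright with its foot at (250,320), and the other items are untouched. Next I lower it onto the mat.

{"method": "jog_arm", "body": {
  "deltas": [0, 0, 0, 0, 0, -15, 0, 0, 0, 0, 0, 0, -40, 0, 0, 0, 0, 0, 0, -70, 0, 0, 0, 0, 0, 0, -100, 0, 0, 0, 0, 0, 0, -130, 0, 0, 0, 0, 0, 0, -150, 0, 0, 0, 0, 0, 0, -162, 0, 0, 0, 0, 0, 0, -168, 0, 0, 0, 0, 0, 0, -172, 0, 0, 0, 0, 0, 0, -174, 0, 0, 0, 0, 0, 0, -175, 0, 0, 0, 0, 0, 0, -175, 0, 0, 0, 0, 0, 0, -175, 0]
}}

```text
clock: 7.0
position: [0.5202, -0.2744, 0.1229]
ee_rot: [0.001, 0.644, 0.765, 0.0]
contact_force: [-0.1, -0.1, -2.5]
width: 0.0257
gripper_force: 49.1
```

{"method": "jog_arm", "body": {
  "deltas": [0, 0, 0, 0, 0, -1, 0, 0, 0, 0, 0, 0, -2, 0, 0, 0, 0, 0, 0, -2, 0, 0, 0, 0, 0, 0, -2, 0]
}}

```text
clock: 7.4
position: [0.5201, -0.2744, 0.1212]
ee_rot: [0.001, 0.644, 0.765, -0.0]
contact_force: [-0.7, -0.1, 4.1]
width: 0.0255
gripper_force: 49.9
```

{"method": "jog_arm", "body": {
  "deltas": [0, 0, 0, 0, 0, 0, 0.45, 0, 0, 0, 0, 0, 0, 0.6, 0, 0, 0, 0, 0, 0, 0.8, 0, 0, 0, 0, 0, 0, 1, 0, 0, 0, 0, 0, 0, 1, 0, 0, 0, 0, 0, 0, 1, 0, 0, 0, 0, 0, 10, 1, 0, 0, 0, 0, 0, 30, 1, 0, 0, 0, 0, 0, 60, 1, 0, 0, 0, 0, 0, 100, 1, 0, 0, 0, 0, 0, 150, 1, 0, 0, 0, 0, 0, 200, 1, 0, 0, 0, 0, 0, 230, 1, 0, 0, 0, 0, 0, 230, 1]
}}

```text
clock: 8.8
position: [0.5215, -0.2752, 0.3571]
ee_rot: [0.006, 0.643, 0.765, 0.001]
contact_force: [0.4, 0.5, -0.6]
width: 0.0855
gripper_force: 0.0
```

```bash
python3 - <<'E'
from h import *
a=snap('scene','s3');b=snap('top','t3')
c=np.vstack([cv2.resize(a[200:350,60:310],(500,300),interpolation=cv2.INTER_CUBIC),cv2.resize(b[110:260,160:410],(500,300),interpolation=cv2.INTER_CUBIC)])
cv2.imwrite('pics/c3.png',c)
s=manip.get_state();print(s['clock'],s['position'],s['ee_rot'],s['qpos'])
E
```

```text
8.9 [ 0.51987759 -0.27411237  0.35148481] [1.08215507e-03 6.43534729e-01 7.65416135e-01 1.46647112e-04] [-6.03631854e-01  2.55921810e-01  1.26895622e+00  8.57143984e-05
  1.61453221e+00 -7.76208546e-01]
```

View pics/c3.png

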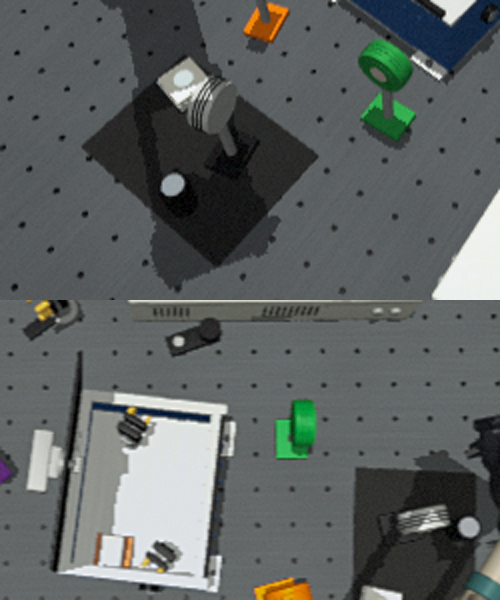

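The sensor stands upright on the mat, top-view foot near (402,523). The lid is still open. I'll measure the lid's angle from its free edge in the earlier pictures.

```bash
python3 - <<'E'
from h import *
c,s=np.cos(-.118),np.sin(-.118);R=np.array([[c,-s],[s,c]]);O=np.array([.566,.0795])
def E(x,y,z):return np.r_[R@[x,y]+O,z]
for th in(1.5,1.571,1.65,1.75,1.85,1.95):
    r=.19;P=[E(sx*.12,.095-r*np.cos(th),.11+r*np.sin(th)) for sx in(-1,1)]
    K=E(0,.095-.145*np.cos(th)+.043*np.sin(th),.11+.145*np.sin(th)+.043*np.cos(th))
    p=proj('top',P+[K]);print(th,np.round((p-[180,130]+.35)*3.4).tolist(),np.round(proj('scene',P)*1.5625).tolist(),np.round(np.array(P)[:,:3],3).tolist())
E
```

```text
1.5 [[13.0, 387.0], [61.0, 16.0], [-23.0, 201.0]] [[402.0, 113.0], [528.0, 177.0]] [[0.456, 0.175, 0.3], [0.695, 0.146, 0.3]]
1.571 [[-9.0, 385.0], [41.0, 14.0], [-38.0, 199.0]] [[407.0, 109.0], [533.0, 172.0]] [[0.458, 0.188, 0.3], [0.696, 0.16, 0.3]]
1.65 [[-32.0, 382.0], [18.0, 11.0], [-54.0, 199.0]] [[414.0, 105.0], [539.0, 167.0]] [[0.46, 0.203, 0.299], [0.698, 0.175, 0.299]]
1.75 [[-62.0, 379.0], [-11.0, 9.0], [-73.0, 198.0]] [[421.0, 101.0], [546.0, 162.0]] [[0.462, 0.222, 0.297], [0.7, 0.193, 0.297]]
1.85 [[-89.0, 376.0], [-38.0, 8.0], [-90.0, 197.0]] [[428.0, 99.0], [552.0, 159.0]] [[0.464, 0.24, 0.293], [0.703, 0.212, 0.293]]
1.95 [[-116.0, 373.0], [-63.0, 8.0], [-105.0, 198.0]] [[435.0, 97.0], [558.0, 156.0]] [[0.466, 0.258, 0.287], [0.705, 0.23, 0.287]]
```

The lid is at about 1.47 rad, from free-edge corners (24,393) and (68,18) in the crop. I'll go over it, get behind the free edge 75 mm off the knob, and shut the fingers.

{"method": "jog_arm", "body": {
  "deltas": [0, 0, 8, 0, 20, 10, 0, 0, 0, 16, -2, 60, 15, 0, 0, 0, 24, -4, 105, 15, 0, 0, 0, 32, -6, 150, 15, 0, 0, 0, 40, -7, 195, 15, 0, 0, 0, 48, -8, 240, 15, 0, 0, 0, 56, -9, 285, 15, 0, 0, 0, 64, -10, 330, 15, 0, 0, 0, 70, -11, 375, 15, 0, 0, 0, 73, -12, 420, 15, 0, 0, 0, 73, -13, 460, 15, 0, 0, 0, 73, -13, 492, 15, 0, 0, 0, 73, -13, 492, 15, 0, 0, 0, 73, -13, 492, 15, 0, 0, 0, 73, -13, 492, -10, 0, 0, 0, 73, -13, 492, -40, 0, 0, 0, 73, -13, 492, -58, 0, 0, 0, 73, -13, 492, -58, 0, 0, 0, 73, -13, 492, -58, 0],
  "grip_force": 20
}}

```text
clock: 10.8
position: [0.507, 0.2167, 0.2923]
ee_rot: [-0.0, 0.063, 0.998, -0.0]
contact_force: [-0.0, -1.0, -0.5]
width: 0.0004
gripper_force: 0.0
```

{"method": "jog_arm", "body": {
  "deltas": [0, 0, 0, -2, -15, 0, 0, 0, 0, 0, -4, -30, 0, 0, 0, 0, 0, -5, -40, 0, 0, 0, 0, 0, -6, -50, 0, 0, 0, 0, 0, -7, -59, 0, 0, 0, 0, 0, -8, -68, -1, 0, 0, 0, 0, -9, -76, -3, 0, 0, 0, 0, -10, -84, -6, 0, 0, 0, 0, -11, -92, -9, 0, 0, 0, 0, -12, -100, -13, 0, 0, 0, 0, -13, -108, -17, 0, 0, 0, 0, -14, -116, -21, 0, 0, 0, 0, -14, -123, -26, 0, 0, 0, 0, -15, -130, -32, 0, 0, 0, 0, -15, -130, -32, 0]
}}

```text
clock: 12.3
position: [0.4911, 0.0868, 0.2592]
ee_rot: [-0.001, 0.062, 0.998, -0.0]
contact_force: [0.1, 0.2, 0.1]
width: -0.0001
gripper_force: 0.0
```

```bash
python3 - <<'E'
from h import *
a=snap('scene','s4');c=a[50:260,190:470];cv2.imwrite('pics/s4b.png',cv2.resize(c,(800,600),interpolation=cv2.INTER_CUBIC))
s=manip.get_state();print(s['clock'],s['position'],s['contact_force'],s['qpos'])
E
```

```text
12.35 [0.4914942  0.08735417 0.25967166] [ 0.89350972 -0.39691681  0.57203099] [ 3.64164080e-02  1.51922941e-01  1.62692095e+00  5.08088064e-06
  1.36414437e+00 -1.40947208e+00]
```

View pics/s4b.png

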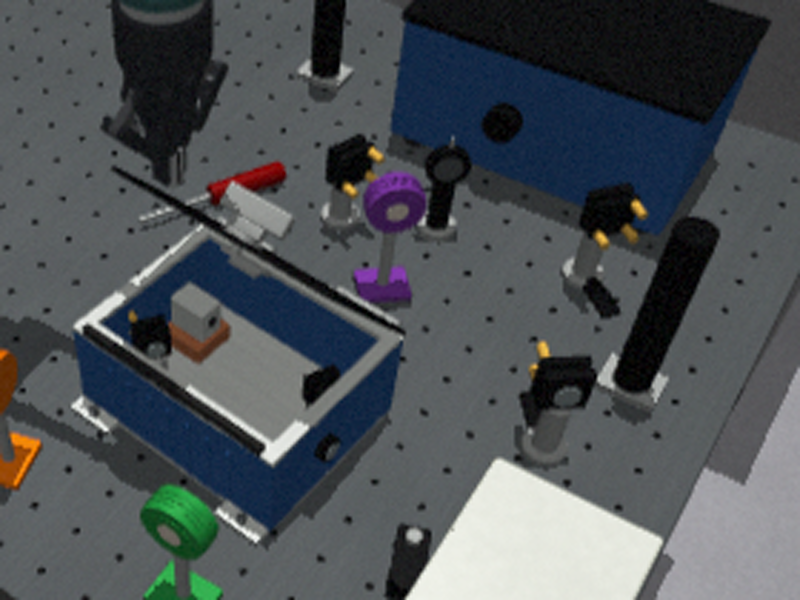

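The lid is now sinking by itself (about 0.9 rad), with the knob at (258,210). I'll rise and move above the knob's shut position while it closes.

{"method": "jog_arm", "body": {
  "deltas": [0, 0, 0, 0, 0, 30, 0, 0, 0, 0, 0, 0, 70, 0.5, 0, 0, 0, 15, -15, 85, 1, 0, 0, 0, 45, -40, 85, 1, 0, 0, 0, 69, -57, 85, 1, 0, 0, 0, 69, -57, 85, 1, 0, 0, 0, 69, -57, 85, 1, 0, 0, 0, 69, -57, 85, 1, 0, 0, 0, 69, -57, 85, 1, 0, 0, 0, 69, -57, 85, 1, 0, 0, 0, 69, -57, 85, 1, 0, 0, 0, 69, -57, 85, 1, 0, 0, 0, 69, -57, 85, 1, 0, 0, 0, 69, -57, 85, 1, 0, 0, 0, 69, -57, 85, 1, 0, 0, 0, 69, -57, 85, 1, 0, 0, 0, 69, -57, 85, 1, 0, 0, 0, 69, -57, 85, 1, 0, 0, 0, 69, -57, 85, 1, 0, 0, 0, 69, -57, 85, 1]
}}

```text
clock: 14.35
position: [0.5609, 0.0308, 0.3453]
ee_rot: [0.0, 0.062, 0.998, 0.0]
contact_force: [-0.5, -0.1, -0.1]
width: 0.0854
gripper_force: 0.0
```

```bash
python3 - <<'E'
from h import *
a=snap('wrist','w5');b=snap('scene','s5')
cv2.imwrite('pics/c5.png',np.vstack([cv2.resize(a[60:384],(512,324)),cv2.resize(b[90:230,200:400],(386,270),interpolation=cv2.INTER_CUBIC)[:, :512] if 0 else cv2.resize(b[95:230,200:456],(512,270),interpolation=cv2.INTER_CUBIC)]))
s=manip.get_state();print(s['clock'],s['position'],s['ee_rot'])
E
```

```text
14.45 [0.56091499 0.03086529 0.34532681] [1.80781642e-05 6.20134546e-02 9.98075312e-01 4.84045639e-05]
```

View pics/c5.png

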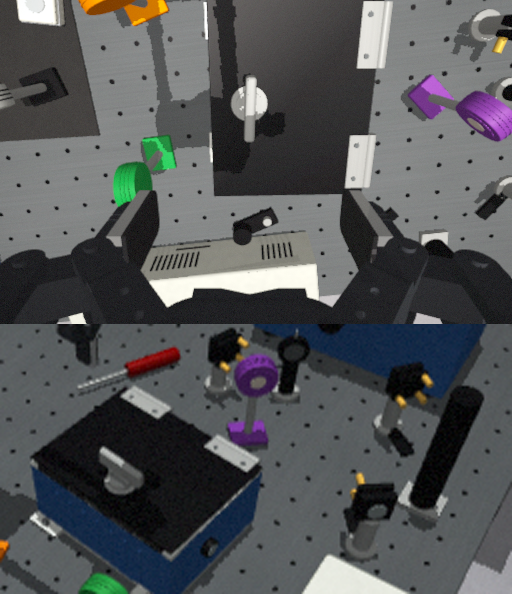

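The lid is down. The blade runs from (250,77) to (249,140), about parallel to the lid's free edge (col 210). I'll measure it.

```bash
python3 - <<'E'
from h import *
P=lambda l:[(u,v+60) for u,v in l]
b=unproj('wrist',P([(251,80),(249,137)]),.157)
print('blade',b.round(4)[:,:2].tolist(),np.linalg.norm(b[1]-b[0]),b.mean(0), 'ang',np.degrees(np.arctan2(*(b[0]-b[1])[[1,0]])))
e=unproj('wrist',P([(210,30),(214,195)]),.12)
print('edge',e.round(4)[:,:2].tolist(),'ang',np.degrees(np.arctan2(*(e[0]-e[1])[[1,0]])))
print('hub',unproj('wrist',P([(249,102)]),.125))
E
```

```text
blade [[0.5292, 0.0372], [0.5896, 0.0277]] 0.061166823869072566 [0.5593936  0.03245663 0.157     ] ang 170.98740519381806
edge [[0.4752, -0.0007], [0.6734, -0.0278]] ang 172.2128175919097
hub [[0.55813142 0.03159945 0.125     ]]
```

{"method": "jog_arm", "body": {
  "deltas": [0, 0, 0, -1, 1, -40, 1, 0, 0, 0, -1, 1, -80, 1, 0, 0, 0, -1, 1, -120, 1, 0, 0, 0, -1, 1, -155, 1, 0, 0, 0, -1, 1, -180, 1, 0, 0, 0, -1, 1, -193, 1, 0, 0, 0, -1, 1, -198, 1, 0, 0, 0, -1, 1, -198, 1, 0, 0, 0, -1, 1, -198, 0, 0, 0, 0, -1, 1, -198, 0, 0, 0, 0, -1, 1, -198, 0, 0, 0, 0, -1, 1, -198, 0, 0, 0, 0, -1, 1, -198, 0, 0, 0, 0, -1, 1, -198, 0, 0, 0, 0, -1, 1, -198, 0, 0, 0, 0, -1, 1, -198, 0, 0, 0, 0, -1, 1, -198, 0, 0, 0, 0, -1, 1, -198, 0],
  "grip_force": 100
}}

```text
clock: 16.25
position: [0.56, 0.0313, 0.1475]
ee_rot: [0.0, 0.062, 0.998, -0.001]
contact_force: [-1.1, -3.4, 2.1]
width: 0.0088
gripper_force: 99.2
```

{"method": "jog_arm", "body": {
  "deltas": [0, 0, 0, 0, 0, -1, 0, 0, 0, 0, 0, 0, -2, 0, 0, 0, 0, 0, 0, -3, 0, 0, 0, 0, 0, 0, -4, 0, 0, 0, 0, 0, 0, -4, 0, 0, 0, 0, 0, 0, -4, 0]
}}

```text
clock: 16.85
position: [0.56, 0.0309, 0.1444]
ee_rot: [0.0, 0.062, 0.998, -0.001]
contact_force: [-1.7, -5.9, 8.2]
width: 0.0088
gripper_force: 100.2
```

{"method": "jog_arm", "body": {
  "deltas": [0, 0, 0, 0, 0, -1, 0, 0, 0, 0, 0, 0, -2, 0, 0, 0, 0, 0, 0, -3, 0, 0, 0, 0, 0, 0, -3, 0, 0, 0, -4, 0, 0, -3, 0, 0, 0, -8, 0, 0, -3, 0, 0, 0, -12, 0, 0, -3, 0, 0, 0, -17, 0, 0, -3, 0, 0, 0, -22, 0, 0, -3, 0, 0, 0, -27, 0, 0, -3, 0, 0, 0, -32, 0, 0, -3, 0, 0, 0, -32, 0, 0, -3, 0]
}}

```text
clock: 18.05
position: [0.5599, 0.0304, 0.1428]
ee_rot: [0.001, 0.335, 0.942, -0.001]
contact_force: [-4.5, -8.0, 15.0]
width: 0.0089
gripper_force: 101.1
```

```bash
python3 - <<'E'
from h import *
s=manip.get_state();print({k:np.round(s[k],3) for k in('clock','position','contact_force','moment','width','qpos')})
E
```

```text
{'clock': np.float64(18.05), 'position': array([0.56 , 0.03 , 0.143]), 'contact_force': array([-4.472, -8.038, 14.987]), 'moment': array([-1.028,  0.731, -0.049]), 'width': np.float64(0.009), 'qpos': array([-0.068,  0.327,  1.691, -0.003,  1.121, -0.954])}
```

{"method": "jog_arm", "body": {
  "deltas": [0, 0, -5, 0, -1, 0, 0, 0, 0, -10, 0, -1, 0, 0, 0, 0, -15, 0, -1, 0, 0, 0, 0, -20, 0, -1, 0, 0, 0, 0, -25, 0, -1, 0, 0, 0, 0, -30, 0, -1, 0, 0, 0, 0, -35, 0, -1, 0, 0, 0, 0, -40, 0, -1, 0, 0, 0, 0, -45, 0, -1, 0, 0, 0, 0, -50, 0, -1, 0, 0, 0, 0, -54, 0, -1, 0, 0, 0, 0, -57, 0, -1, 0, 0, 0, 0, -59, 0, -1, 0, 0, 0, 0, -59, 0, -1, 0, 0]
}}

```text
clock: 19.45
position: [0.5595, 0.0298, 0.1428]
ee_rot: [0.001, 0.755, 0.656, -0.001]
contact_force: [-5.5, -6.2, 15.4]
width: 0.0092
gripper_force: 101.4
```

```bash
python3 - <<'E'
from h import *
s=manip.get_state();print({k:np.round(s[k],3) for k in('clock','position','ee_rot','contact_force','moment','width','qpos')})
E
```

```text
{'clock': np.float64(19.45), 'position': array([0.559, 0.03 , 0.143]), 'ee_rot': array([ 0.001,  0.755,  0.656, -0.001]), 'contact_force': array([-5.508, -6.212, 15.449]), 'moment': array([-0.987,  0.768,  0.602]), 'width': np.float64(0.009), 'qpos': array([-0.069,  0.327,  1.692, -0.003,  1.122,  0.071])}
```

{"method": "jog_arm", "body": {
  "deltas": [0, 0, -1, 0, 0, 0, 0, 0, 0, -2, 0, 0, 0, 0, 0, 0, -3, 0, 0, 0, 0, 0, 0, -3, 0, 0, 0, 0]
}}

```text
clock: 19.85
position: [0.5594, 0.0298, 0.1428]
ee_rot: [0.001, 0.77, 0.638, -0.001]
contact_force: [-5.9, -5.3, 16.2]
width: 0.0091
gripper_force: 104.4
```

```bash
python3 - <<'E'
from h import *
s=manip.get_state();print({k:np.round(s[k],3) for k in('ee_rot','contact_force','moment','width')})
E
```

```text
{'ee_rot': array([ 0.001,  0.77 ,  0.638, -0.001]), 'contact_force': array([-5.898, -5.251, 16.179]), 'moment': array([-0.971,  0.798,  1.672]), 'width': np.float64(0.009)}
```

The moment climbs steeply, so the knob is at its stop. I'll release, rise and look.

{"method": "jog_arm", "body": {
  "deltas": [0, 0, 0, 0, 0, 1, 0, 0, 0, 0, 0, 0, 2, 0, 0, 0, 0, 0, 0, 2, 1, 0, 0, 0, 0, 0, 2, 1, 0, 0, 0, 0, 0, 2, 1, 0, 0, 0, 0, 0, 2, 1, 0, 0, 0, 0, 0, 2, 1, 0, 0, 0, 0, 0, 2, 1, 0, 0, 0, 0, 0, 25, 1, 0, 0, 0, 0, 0, 60, 1, 0, 0, 0, 0, 0, 100, 1, 0, 0, 0, 0, 0, 150, 1, 0, 0, 0, 0, 0, 200, 1, 0, 0, 0, 0, 0, 200, 1, 0, 0, 0, 0, 0, 200, 1]
}}

```text
clock: 21.35
position: [0.5604, 0.0309, 0.3418]
ee_rot: [0.001, 0.772, 0.635, 0.001]
contact_force: [0.1, 0.6, -1.0]
width: 0.0854
gripper_force: 0.0
```

```bash
python3 - <<'E'
from h import *
a=snap('wrist','w6');b=snap('scene','s6')
cv2.imwrite('pics/c6.png',np.vstack([cv2.resize(a[0:320],(512,320)),cv2.resize(b[100:235,90:346],(512,270),interpolation=cv2.INTER_CUBIC)]))
s=manip.get_state();print(s['clock'],s['position'],s['ee_rot'],s['contact_force'])
E
```

```text
21.45 [0.55921042 0.03096539 0.33890172] [-0.00089418  0.77222781  0.63534451 -0.00087275] [-0.00418092  1.16305275 -0.13521942]
```

View pics/c6.png

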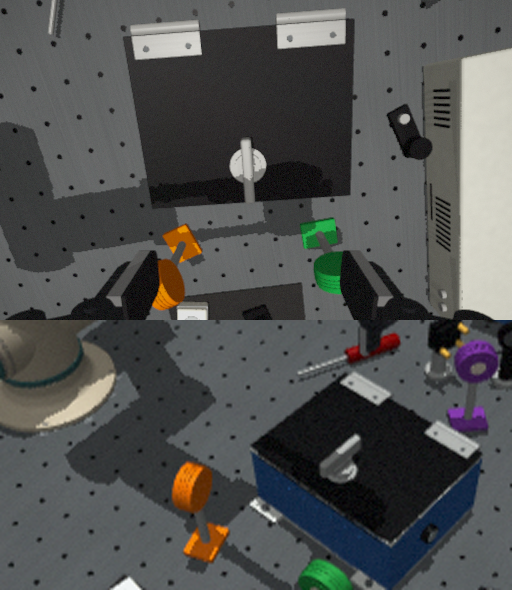

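The blade runs (246,140) to (250,200), square to the free edge (152,207) to (350,193). I'll check the angle and whether the edge height is flush.

```bash
python3 - <<'E'
from h import *
A=lambda p:np.degrees(np.arctan2(p[1]-p[0],0*p[0]+1)) 
def ang(p,z):
    q=unproj('wrist',p,z);d=q[1]-q[0];return q[:,:2].round(4).tolist(),np.degrees(np.arctan2(d[1],d[0]))
print('blade',ang([(246.5,142),(250,199)],.153));print('edge',ang([(152,207),(350,194)],.115));print('hinge edge',ang([(124,38),(354,20)],.115))
c,s=np.cos(-.125),np.sin(-.125);R=np.array([[c,-s],[s,c]])
for h in(.117,.123,.134):
    P=[np.r_[R@[x,-.095]+[.566,.0795],h] for x in(-.12,.12)]
    print(h,proj('scene',P).round(1).tolist(),proj('wrist',P).round(1).tolist())
a=cv2.imread('pics/w6.png');cv2.imwrite('pics/c7.png',np.vstack([cv2.resize(a[120:220,120:370],(750,300),interpolation=cv2.INTER_CUBIC),cv2.resize(cv2.imread('pics/s6.png')[150:240,205:335],(433,300),interpolation=cv2.INTER_CUBIC)[:, :433] if 0 else cv2.resize(cv2.imread('pics/s6.png')[140:240,140:390],(750,300),interpolation=cv2.INTER_CUBIC)]))
E
```

```text
blade ([[0.5633, 0.0629], [0.5551, 0.0025]], np.float64(-97.71290739180799))
edge ([[0.4343, 0.0029], [0.671, -0.0266]], np.float64(-7.09624437695475))
hinge edge ([[0.4585, 0.187], [0.6931, 0.1579]], np.float64(-7.088161991339974))
0.117 [[214.4, 161.5], [284.7, 210.2]] [[152.7, 209.5], [352.7, 196.6]]
0.123 [[214.2, 160.0], [284.7, 208.7]] [[151.2, 211.2], [354.3, 198.2]]
0.134 [[213.7, 157.1], [284.9, 206.0]] [[148.4, 214.6], [357.3, 201.2]]
```

View pics/c7.png

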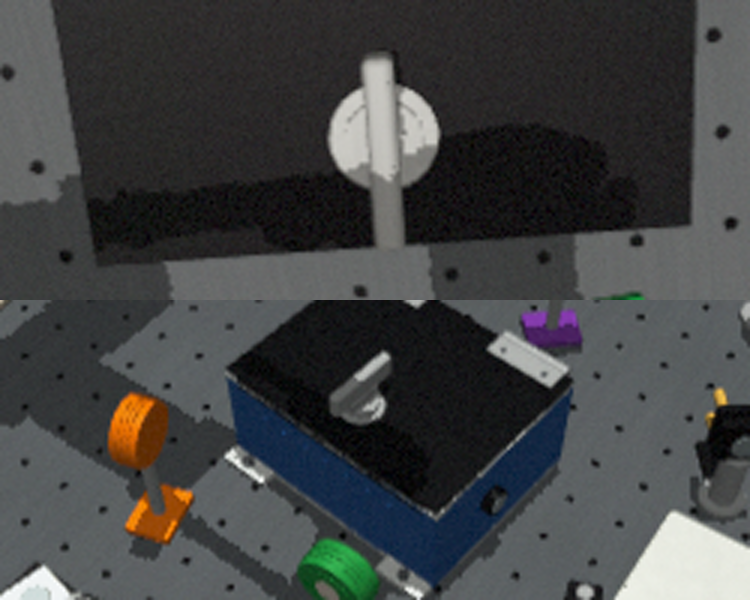

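The blade is at 90.6° to the free edge, so the knob is home. The lid corners at scene (216,165) and (286,213) match a flush lid. The gripper is clear of everything, so I'll hand in.

```bash
python3 -c "
from rig import manip
print(manip.sign_off())"
```

```text
the job is handed in; nothing more can be done
None
```

I stood the silver sensor upright on the mat, shut the lid and turned the wing knob to its stop (about 90.6° in the camera). The lid reads flush, and I handed the job in at about 21.5 s; `sign_off()` gave no verdict.

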